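Clamp the doming block with the over-centre toggle clamp

TASK

Set up the brass doming block in its fixture for hammering: with the fingertips, push it along the base plate until it sits fully home against the end stop, and only then push the blue handle of the toggle clamp over, towards the block, past its dead point until it snaps into lock and the rubber nose presses the block against the side fence. Only push; do not lift or tip the block, and leave the jar, the wire spool and the small weight where they stand.

Things in the scene. Friction and masses are not known exactly. Their poses are not given: they have to be found in the camera images.
- fixture: Clamping fixture, fixed to the worktop. Pale, almost white aluminium base plate from -85 to +70 mm along its x and -100 to +95 mm along its y, 8 mm thick; origin on the worktop (underside of the plate), z up. End stop across the +x end, side fence along the +y side, toggle clamp with blue handle on the -y side.
- end_stop (a point): Top edge of the dark steel end stop's face that the block meets, at (51, 50, 30) mm in the fixture's frame; the face looks to -x of the fixture and spans y = 19 to 71 mm. 2 mm screw heads on top. Axes as the fixture's.
- side_fence (a point): Top edge of the dark steel side fence's inner face, at (30, 71, 30) mm in the fixture's frame; the face looks to -y of the fixture and runs from x = -80 to +66 mm. Axes as the fixture's.
- clamp_foot (a point): Middle of the clamp's steel foot (56 mm along x, 98 mm along y), at (30, -46, 8) mm in the fixture's frame. The clamp's plunger runs along +y at x = 30 mm, 29 mm above the worktop. Apart from the handle no part of the clamp stands higher than 58 mm above the worktop. Axes as the fixture's.
- seat (a point): Where the centre (half-way up) of the doming block belongs: against end stop and side fence, at (30, 50, 29) mm in the fixture's frame; axes as the fixture's.
- block_center (a point): Centre (half-way up) of the loose brass doming block, a 42 mm cube with round hollows on top, 0.55 kg give or take a quarter. It stands on the plate, sides nearly parallel to the plate's, 40 to 75 mm short of the end stop (towards -x of the fixture) and 1 to 4 mm off the side fence. Axes along its edges, z up.
- clamp_handle (a joint): Handle angle, rad, about an axis along the fixture's x: 0 open (leans 0.6 rad towards the fixture's -y, away from the block), 0.6 upright, 0.85 dead point, 1.2 locked on its stop (leans 0.6 rad towards +y). A spring returns it to 0 from anywhere before the dead point and throws it to 1.2 from beyond; pushing takes 4 to 10 N at the grip.
- clamp_handle_hinge (a point): Middle of the handle's hinge axis, at (30, -70, 29) mm in the fixture's frame; axes as the fixture's.
- clamp_handle_tip (a point): Point on the handle's centre line 97 mm from the hinge, in the top of the blue grip. The grip is an 18 mm thick round bar with round ends, from about 37 to 106 mm from the hinge; below it is an 11 mm steel bar. The point's axes turn with the handle.
- clamp_nose: Black rubber nose, 18 mm across, at the front of the clamp's plunger; origin at the middle of its front face, which looks along the fixture's +y. Sprung (2 N per mm, 10 mm travel). With the handle open it stands about 12 mm short of a seated block; the plunger advances 19 mm to the dead point and comes back 3 mm to lock, then presses with about 6 N.
- jar_mid (a point): Bystander: small glass jar with black screw lid, 48 mm across, 63 mm high, loose; point half-way up.
- spool_mid (a point): Bystander: wire spool standing on its flange, 48 mm across, 32 mm high, loose; point half-way up.
- weight_mid (a point): Bystander: small metal weight with a neck, 19 mm across, 20 mm high, loose; point half-way up.
- doming_block: The same brass doming block; origin at the centre of its underside, axes along its edges, z up.
Things that resemble listed ones, but are neither listed nor needed, are in the scene too. What is shaped like the doming_block but turquoise is not meant.

How it is judged:
By the outcome, as a careful person would: the job done as asked, in the order asked, and still so for the second after the job is handed in, with the robot touching nothing.
It also fails if it takes over 48 s, if anything falls off the work surface, if the arm or the gripper's body presses on something with over 40 N, if the wrist force passes 120 N, or if a joint passes its speed limit or range.

ROBOT

A 6-joint arm with a two-finger parallel gripper is mounted at the origin on a cart in front of the work surface, level with it; the furniture and walls round the work are solid. World frame = base frame: x ahead of the robot, y to its left, z up, the work surface at z = 0. Lengths are in m, angles in rad, forces in N, time in s.
With the tool pointing down it reaches from about 0.275 to 0.825 m from the base axis. Payload 5.2 kg.
Tool frame: the origin (TCP) lies on the centre line of the jaws, within the pads' length; the fingertips stand 14 mm ahead of it and the grasp point (between the pads) lies 5 mm behind it (env.tips_ahead is the distance from the TCP to the fingertips, in m); x points along the fingers, z is the direction in which the jaws open and shut, and the axes are right-handed (so a half turn about x gives the same grasp; the last joint's range is limited). The gripper opens to 93 mm and grips with 3 to 60 N. Pads are 15 mm wide; open, the fingers measure 128 mm over their backs; the gripper's body (75 mm by 188 mm) begins 65 mm behind the grasp point.
Start: joints at [-1.47, 0.259, 1.535, -0, 1.348, -0.203], TCP at [0.165, -0.525, 0.233] pointing down, gripper open.
Joint ranges: [-3.14, 3.14], [-0.91, 2.08], [0.19, 2.58], [-1.22, 4.36], [0.22, 2.71], [-3.12, 3.12]. Speed limits (rad/s): [2.57, 2.57, 3.14, 3.14, 3.14, 3.14].

INTERFACE

Orientations are given as [roll, pitch, yaw] about the fixed x, y, z axes, in that order (R = Rz(yaw) Ry(pitch) Rx(roll)).
In Python, from cell import telemetry, eyes, ticket, nets, env gives the robot as it stands.
- The arm moves only by the tool play_rows, never from a script. Its argument "deltas" is a list that holds one entry, the list of rows, each a list of 5 numbers: the gripper command: -1 is shut, 1 is fully open, values between are in proportion, then the shift along the tool's x, y, z normalised to -1 to 1, where 1 is 20 mm, then the turn about the tool's x normalised to -1 to 1, where 1 is 8 degrees. In form: [[[fingers, tx, ty, tz, yaw], ...]]. A call has 1 to 12 rows; each row shifts and turns the commanded pose from where the row before left it, along the tool's axes as they then stand; what a row does not reach is not made up. A row lasts 1/10 s, in which the tool goes at most 50 mm and 8.59 degrees, less where a joint would pass 70% of its speed; a pose out of reach is approached as far as the arm can. A call with a number of a shift or a turn outside -1 to 1 is refused whole. A call with a gripper value outside its range is refused whole. The fingers move at their own pace and stop on an object; "squeeze" is the grip in N (left out, the last holds). Time passes only in rows, so rows that do not move let the fingers close. It gives the time, the measured TCP pose, the force and the opening at its end, in the units of the state.
- telemetry.state(): the state, without advancing time (a new reading comes with each control period).
- eyes.camera(name): name is "side" or "top"; returns the picture (384x512x3 uint8, red, green, blue); there is no depth.
- eyes.camera_model(name): a dict with "fx", "fy", "cx", "cy" (pixels), "view" (4x4, takes a point from world to camera coordinates). Camera axes: x right, y up, looking along -z (the intrinsics and any distortion apply to the point x, -y, -z); pixel columns grow to the right and rows downward; lengths in m; the calibration is good to about 2 mm. A picture is of the moment at which its call begins. camera_model takes no time and is no camera call.
- ticket.sign_off(): hands the job in, once; it reports no verdict.
Trained networks look in the newest picture that a camera, given by its name, has taken for a name from the list of things; names that differ only in an ending like _2 or _b are one class to them, and where a whole thing is asked for, a point or a joint stands for the part that bears it (a point fixed in the world has none). Each returns a list of dicts, best first, with "p" (0 to 1); they miss things now and then, are a little off and sometimes report something else, mostly with a low value. They report only what shows in the picture. A call takes as long as a camera call. They do not tell look-alikes from the thing itself.
- nets.silhouettes(camera, name): "mask" (384x512 bool, what is visible of it) and "rect" ([centre column, centre row, width, height] in pixels, round what is visible of it).
The state is a dict: "time_s": time; "q": joint angles; "joint_vel": joint speeds; "effort": joint torques, N m; "tool_pos": TCP position; "tcp_rot": TCP orientation; "contact_force": force on the tool from outside, world axes, zero at the start; "moment": the same for the moment, N m; "width": finger opening in m.
Only numpy, scipy, OpenCV 4.12 (cv2) and the standard library are available. Lean on these libraries where they do the work, as an engineer would, in place of code of your own. Each camera call takes 0.05 s, during which the arm holds its last target.

## Working session

There is one attempt and no reset: what is moved stays moved. The work goes in short steps, Python scripts to look and compute and a tool call to move; the robot and the scene stay as the last step left them, time stands still between calls to the robot, and variables do not carry over. Pictures are saved under pics/ and viewed, and the job is handed in when it is done.

Besides the shell and the picture viewer there is one more tool, called after "Emit:" as name(argument=value, ...), one argument or row to a line, values as JSON. play_rows: Moves the arm, as the interface text tells. Its arguments: {"type":"object","properties":{"deltas":{"type":"array"},"squeeze":{"type":"number"}},"required":["deltas"]}

```bash
ls; mkdir -p pics; python3 - <<'E'
from cell import telemetry, eyes, nets, env
import cv2
print(telemetry.state())
for n in("side","top"):
    cv2.imwrite(f"pics/{n}0.png",eyes.camera(n)[:,:,::-1])
    print(n,eyes.camera_model(n))
E
```

```text
pics
{'time_s': 0.0, 'q': array([-1.46976689e+00,  2.59309950e-01,  1.53609740e+00, -3.45520565e-06,
        1.34802010e+00, -2.02823437e-01]), 'joint_vel': array([-1.52418338e-03, -5.77394055e-04, -3.80982860e-05,  2.40511920e-04,
       -1.45329602e-05, -3.31467731e-05]), 'effort': array([-1.43120822e-03, -4.37305105e+01, -2.84004235e+01,  7.18432828e-02,
        4.14555520e-02, -1.30132266e-04]), 'tool_pos': array([ 0.16451276, -0.52425446,  0.23182975]), 'tcp_rot': array([2.94060507, 1.56896153, 1.67366239]), 'contact_force': array([-0.08242941,  0.62685682,  0.58191887]), 'moment': array([ 0.04679621, -0.04557803, -0.01384914]), 'width': 0.09324814118209561}
side {'fx': 402.5684130001258, 'fy': 402.5684130001258, 'cx': 256.06505608168345, 'cy': 192.15628070857733, 'view': array([[ 0.98427656, -0.17652769,  0.00613425, -0.50310329],
       [ 0.06802357,  0.41087583,  0.90915007, -0.1688255 ],
       [-0.16301057, -0.89443783,  0.4164235 , -0.82624565],
       [ 0.        ,  0.        ,  0.        ,  1.        ]])}
top {'fx': 426.2052500600614, 'fy': 426.2052500600614, 'cx': 253.90298198127385, 'cy': 189.889051072953, 'view': array([[ 0.01711449, -0.99972972, -0.01573445,  0.10347499],
       [ 0.98925575,  0.01464584,  0.14545982, -0.51349092],
       [-0.14519006, -0.01805487,  0.98923903, -1.00306017],
       [ 0.        ,  0.        ,  0.        ,  1.        ]])}
```

View pics/side0.png

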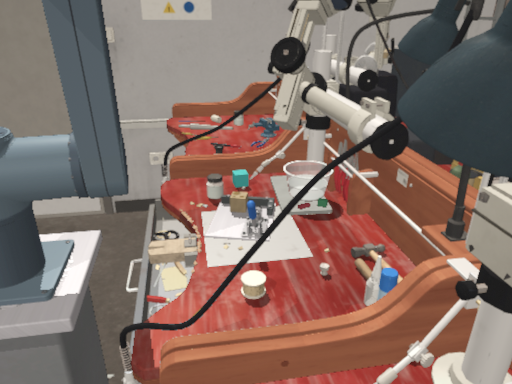

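View pics/top0.png

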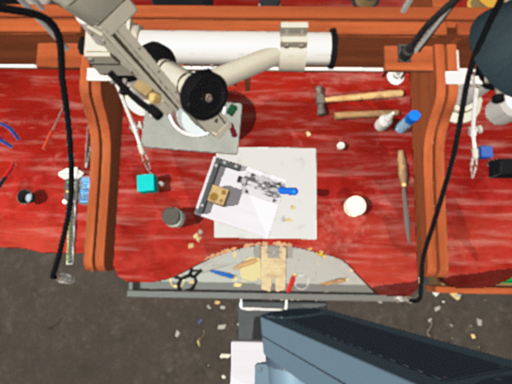

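```bash
python3 - <<'E'
import cv2
a=cv2.imread("pics/top0.png")[135:255,160:320];cv2.imwrite("pics/top0z.png",cv2.resize(a,None,fx=5,fy=5,interpolation=cv2.INTER_CUBIC))
a=cv2.imread("pics/side0.png")[160:280,190:320];cv2.imwrite("pics/side0z.png",cv2.resize(a,None,fx=5,fy=5,interpolation=cv2.INTER_CUBIC))
E
```

```text
(no output)
```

View pics/top0z.png

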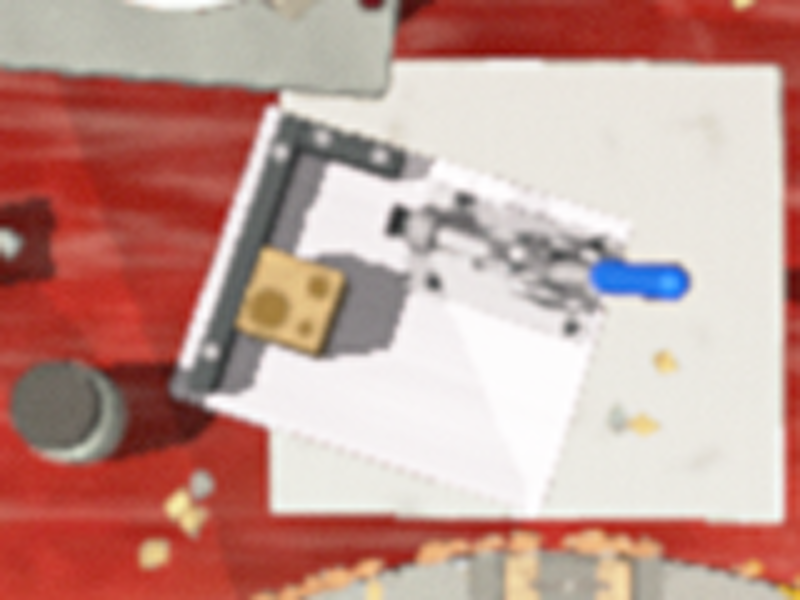

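View pics/side0z.png

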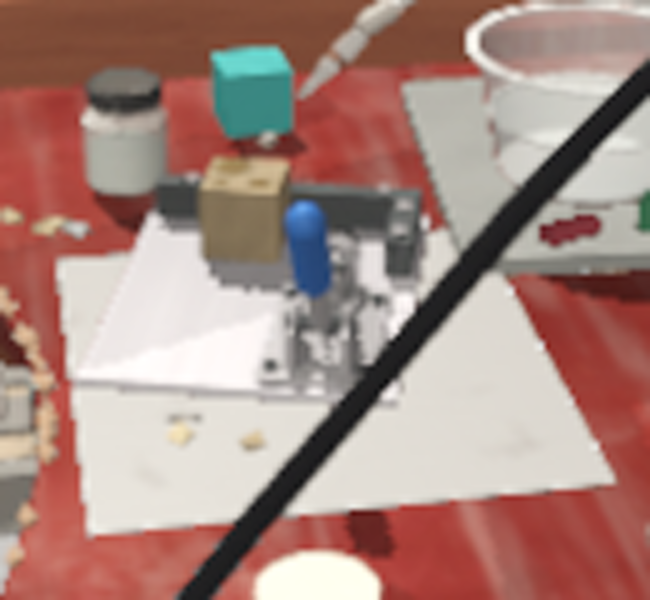

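```bash
cat > h.py <<'E'
import numpy as np
from cell import telemetry, eyes, nets, env
CM={n:eyes.camera_model(n) for n in("side","top")}
def proj(n,P):
    m=CM[n];P=np.atleast_2d(P);c=P@m["view"][:3,:3].T+m["view"][:3,3]
    return np.c_[m["fx"]*c[:,0]/-c[:,2]+m["cx"], -m["fy"]*c[:,1]/-c[:,2]+m["cy"]]
def back(n,uv,z):
    m=CM[n];R=m["view"][:3,:3];t=m["view"][:3,3];o=-R.T@t
    d=R.T@np.array([(uv[0]-m["cx"])/m["fx"],-(uv[1]-m["cy"])/m["fy"],-1]);return o+d*(z-o[2])/d[2]
def fx2w(p,P):
    P=np.atleast_2d(P)/1000.;c,s=np.cos(p[2]),np.sin(p[2])
    return np.c_[p[0]+c*P[:,0]-s*P[:,1],p[1]+s*P[:,0]+c*P[:,1],P[:,2]]
def zt(u,v):return np.array([(u+.5)/5-.5+160,(v+.5)/5-.5+135])
def zs(u,v):return np.array([(u+.5)/5-.5+190,(v+.5)/5-.5+160])
E
cat > fit.py <<'E'
from h import *
from scipy.optimize import least_squares
obs=[("top",(-85,-100,8),zt(537,515)),("top",(70,-100,8),zt(632,222)),("top",(70,95,8),zt(270,105)),
("side",(-85,-100,8),zs(75,380)),
("top",(51,71,30),zt(300,150)),("top",(-80,71,30),zt(213,393)),("top",(51,19,30),zt(400,173))]
f=lambda p:np.concatenate([proj(n,fx2w(p,P))[0]-o for n,P,o in obs])
r=least_squares(f,[.45,0,-.3],loss="soft_l1");print(r.x,np.degrees(r.x[2]));print(r.fun.reshape(-1,2).round(1))
np.save("fx.npy",r.x)
E
python3 fit.py; python3 - <<'E'
from h import *
for n in("top","side"):
  eyes.camera(n)
  for k in("doming_block","clamp_handle","clamp_nose","jar_mid","spool_mid","weight_mid","fixture"):
    for d in nets.silhouettes(n,k): print(n,k,round(d["p"],2),np.round(d["rect"],1),d["mask"].sum())
E
```

```text
[ 0.50864206  0.14648369 -0.30126483] -17.261203450759982
[[ 0.6 -0.1]
 [ 0.6 -0.2]
 [ 0.  -0.2]
 [-1.2  0. ]
 [-0.3 -1.2]
 [-0.2  0.1]
 [-0.5  0.5]]
top doming_block 0.73 [218.  195.4  23.8  23.8] 379
top doming_block 0.67 [145.2 184.6  23.3  18.9] 329
top clamp_handle 0.69 [275.1 188.2  45.1  15.3] 294
top clamp_handle 0.54 [355.9 207.3  23.8  19.5] 325
top clamp_nose 0.62 [278.6 187.9  41.6  13.3] 284
top clamp_nose 0.42 [246.9 200.1 103.5  79.7] 4569
top jar_mid 0.91 [173.4 217.8  25.5  17.9] 354
top spool_mid 0.74 [355.3 205.8  23.8  23.7] 340
top spool_mid 0.74 [243.5 198.1  98.8  82.2] 4360
top weight_mid 0.39 [341.4 146.1   8.7   5.7] 44
top weight_mid 0.17 [246.9 197.  101.9  81. ] 4429
top fixture 0.95 [247.  197.9 103.7  80.2] 4471
side doming_block 0.59 [237.2 202.1  15.9  18.9] 302
side doming_block 0.56 [241.2 180.1  16.7  21.6] 271
side clamp_handle 0.67 [255.4 216.1  14.2  28.6] 218
side jar_mid 0.7 [241.6 201.2  15.   20.4] 349
side jar_mid 0.55 [217.1 188.6  18.1  26. ] 384
side spool_mid 0.94 [253.4 284.   21.1  33.3] 577
side weight_mid 0.54 [324.9 271.1   7.9  17.7] 92
side fixture 0.97 [240.9 220.6  72.6  44.3] 2279
```

```bash
cat > blk.py <<'E'
from h import *
import cv2,sys
from scipy.optimize import least_squares
def cube(b,s=21):
    p=np.array([[x,y,z] for z in(50,8) for x,y in((s,s),(s,-s),(-s,-s),(-s,s))],float)
    c,k=np.cos(b[2]),np.sin(b[2]);q=p.copy();q[:,0]=b[0]+c*p[:,0]-k*p[:,1];q[:,1]=b[1]+k*p[:,0]+c*p[:,1];return q
def draw(img,n,F,b,th):
    im=cv2.cvtColor(img,cv2.COLOR_RGB2BGR)
    off,sz=((160,135),(160,120)) if n=="top" else ((190,160),(160,120))
    im=cv2.resize(im[off[1]:off[1]+sz[1],off[0]:off[0]+sz[0]],None,fx=5,fy=5,interpolation=cv2.INTER_CUBIC)
    def L(P,c,cl=True):
        q=((proj(n,fx2w(F,P))-off+.5)*5-.5).astype(int);cv2.polylines(im,[q.reshape(-1,1,2)],cl,c,1)
    L([(-85,-100,8),(70,-100,8),(70,95,8),(-85,95,8)],(255,0,255))
    L([(51,19,30),(51,71,30),(-80,71,30)],(0,255,0),False)
    L([(51,19,8),(51,71,8),(-80,71,8)],(0,200,200),False)
    k=cube(b);L(k[:4],(0,0,255));L(k[4:],(0,0,255))
    a=th-.6;L([(30,-70,29),(30,-70+106*np.sin(a),29+106*np.cos(a))],(0,255,255),False)
    return im
E
python3 - <<'E'
from blk import *
F=np.load("fx.npy")
o=np.array([zt(262,247),zt(347,270),zt(321,356),zt(238,330)])
r=least_squares(lambda b:(proj("top",fx2w(F,cube(b)[:4]))-o).ravel(),[-20,45,0])
print(r.x,r.fun.round(1))
for z in(50,):
  print([ (back("top",q,.05)[:2]*1000).round() for q in o])
for n in("top","side"):cv2.imwrite(f"pics/ov_{n}.png",draw(eyes.camera(n),n,F,r.x,0))
for n,uv,z in(("jar",(173.4,217.8),.03),("spool",(355.3,205.8),.03),("weight",(341.4,146.1),.01)):print(n,back("top",uv,z))
for k,P in dict(stop=(51,50,30),seat=(30,50,29),hinge=(30,-70,29)).items():print(k,fx2w(F,P))
E
```

```text
[-2.64146415e+01  4.56985094e+01  3.76613110e-02] [ 0.2  0.1 -0.2  0.2  0.  -0.4 -0.   0.1]
[array([523., 213.]), array([512., 172.]), array([470., 183.]), array([482., 224.])]
jar [0.441059   0.30763493 0.03      ]
spool [ 0.47741968 -0.13634251  0.03      ]
weight [ 0.63166975 -0.1082182   0.01      ]
stop [[0.57218154 0.17909865 0.03      ]]
seat [[0.55212733 0.18532994 0.029     ]]
hinge [[0.51651994 0.07073451 0.029     ]]
```

View pics/ov_top.png

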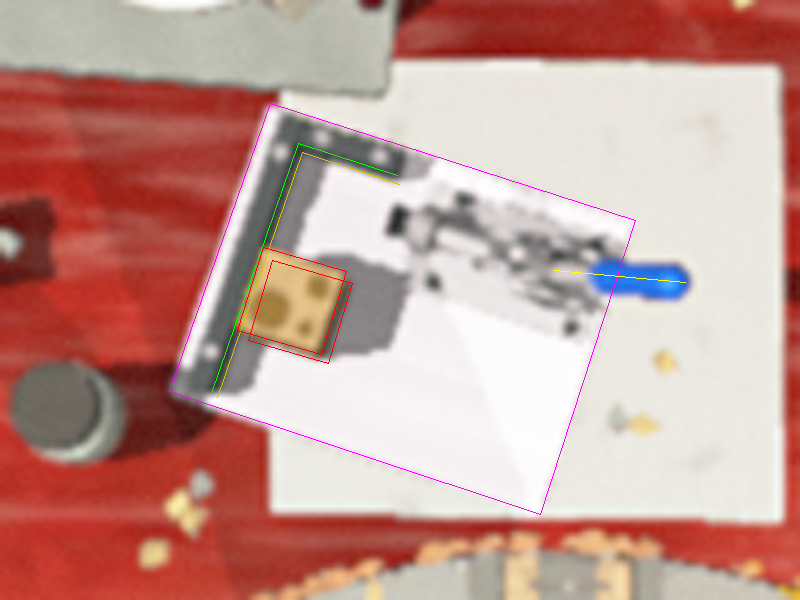

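View pics/ov_side.png

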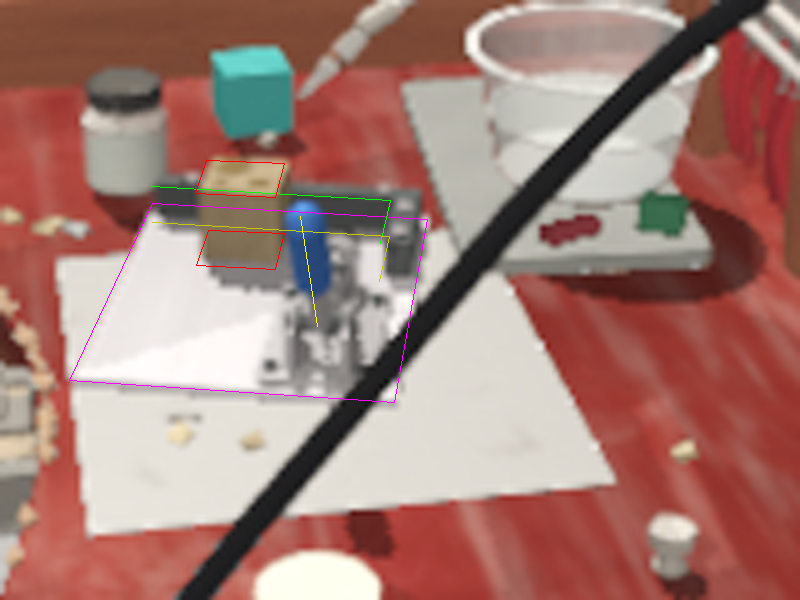

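```bash
python3 - <<'E'
from h import *
m=CM["side"];print("sidecam",-m["view"][:3,:3].T@m["view"][:3,3])
m=CM["top"];print("topcam",-m["view"][:3,:3].T@m["view"][:3,3])
cab=np.array([(385,135),(340,165),(300,205),(265,245),(220,295),(190,320),(165,327),(140,330),(125,345),(127,375)],float)
seg=np.concatenate([np.linspace(a,b,50) for a,b in zip(cab[:-1],cab[1:])])
for uv in((490,50),(470,120),(455,170),(440,230),(425,290),(415,300)):
    zs_=np.linspace(-.2,.8,400);P=np.array([back("top",uv,z) for z in zs_]);q=proj("side",P)
    d=np.linalg.norm(q[:,None]-seg[None],axis=2).min(1);i=d.argmin();print("cable",uv,P[i].round(3),d[i].round(1))
for nm,ut,us in(("lampball",(205,95),(393,140)),("ball2",(157,55),(290,55)),("bowl rim top",(190,118),(305,168)),):
    zs_=np.linspace(-.1,.8,900);P=np.array([back("top",ut,z) for z in zs_]);q=proj("side",P)
    d=np.linalg.norm(q-us,axis=1);i=d.argmin();print(nm,P[i].round(3),d[i].round(1))
from scipy.spatial.transform import Rotation as R
s=telemetry.state();M=R.from_euler("xyz",s["tcp_rot"]).as_matrix();print(M.round(3)); F=np.load("fx.npy")
print(F, np.cos(F[2]),np.sin(F[2]), env.tips_ahead)
E
```

```text
sidecam [ 0.37199011 -0.75847071  0.50064198]
topcam [0.36056855 0.09285741 1.06858669]
cable (490, 50) [ 0.703 -0.287  0.389] 65.7
cable (470, 120) [ 0.602 -0.278  0.326] 0.4
cable (455, 170) [ 0.524 -0.279  0.256] 0.5
cable (440, 230) [ 0.415 -0.294  0.138] 0.6
cable (425, 290) [ 0.282 -0.284  0.066] 0.2
cable (415, 300) [ 0.256 -0.272  0.033] 2.4
lampball [0.721 0.228 0.12 ] 78.5
ball2 [0.682 0.27  0.405] 15.7
bowl rim top [0.677 0.267 0.083] 7.9
[[ 0.     0.954  0.299]
 [-0.     0.299 -0.954]
 [-1.     0.     0.   ]]
[ 0.50864206  0.14648369 -0.30126483] 0.954961941319485 -0.29672831113886067 0.014
```

```bash
python3 - <<'E'
from h import *
for nm,ut,us in(("A",(205,92),(289,55)),("B",(335,48),(391,138)),("Aend",(130,95),(285,115)),("leftcab",(65,150),(220,120)),):
    zs_=np.linspace(-.1,.9,900);P=np.array([back("top",ut,z) for z in zs_]);q=proj("side",P)
    d=np.linalg.norm(q-us,axis=1);i=d.argmin();print(nm,P[i].round(3),d[i].round(1))
E
```

```text
A [0.62  0.188 0.402] 0.2
B [ 0.767 -0.049  0.266] 2.7
Aend [0.682 0.371 0.22 ] 6.7
leftcab [0.571 0.515 0.185] 26.9
```

```bash
python3 - <<'E'
from h import *
import cv2
a=cv2.imread("pics/top0.png")[0:150,60:260];cv2.imwrite("pics/lt.png",cv2.resize(a,None,fx=4,fy=4,interpolation=cv2.INTER_CUBIC))
a=cv2.imread("pics/side0.png")[0:220,220:430];cv2.imwrite("pics/ls.png",cv2.resize(a,None,fx=2.7,fy=2.7,interpolation=cv2.INTER_CUBIC))
E
```

```text
(no output)
```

View pics/lt.png

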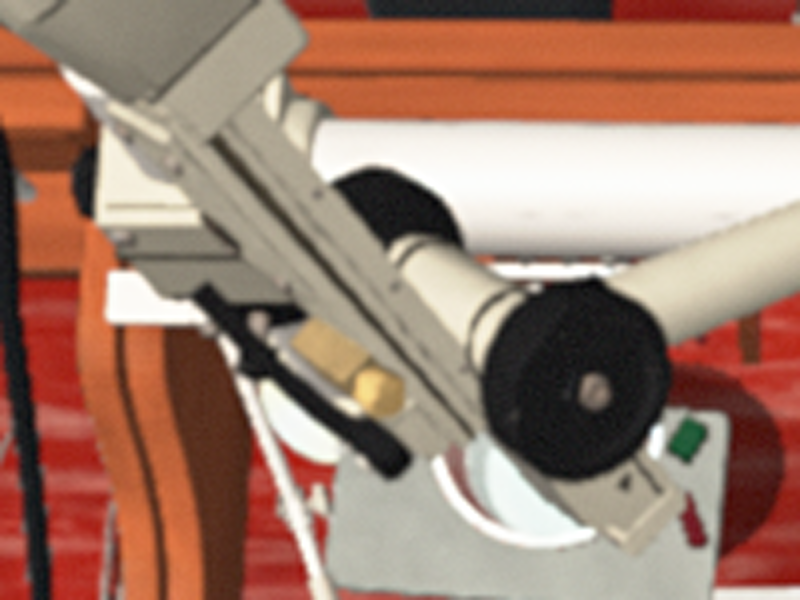

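View pics/ls.png

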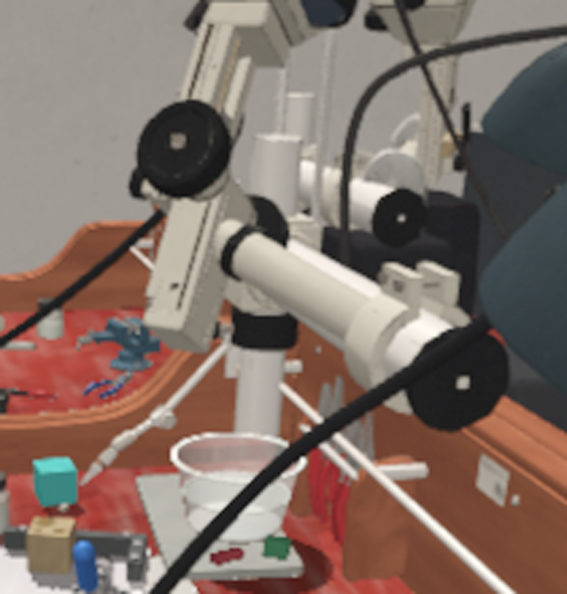

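```bash
python3 - <<'E'
from h import *
for nm,ut,us in(("end corner near",(231,122),(300,128)),("end corner far",(218,137),(277,119)),("end c",(222,131),(288,124)),("pipette tip",(147,175),(250,178))):
    zs_=np.linspace(-.1,.9,1800);P=np.array([back("top",ut,z) for z in zs_]);q=proj("side",P)
    d=np.linalg.norm(q-us,axis=1);i=d.argmin();print(nm,P[i].round(3),d[i].round(1))
E
```

```text
end corner near [0.622 0.157 0.232] 9.9
end corner far [0.585 0.18  0.254] 3.7
end c [0.601 0.174 0.24 ] 7.9
pipette tip [0.549 0.381 0.018] 3.8
```

Emit:
play_rows(
  deltas=[
    [[-1,0,0.46,-0.92,0],[-1,0,0.46,-0.92,0],[-1,0,0.46,-0.92,0],[-1,0,0.46,-0.92,0],[-1,0,0.46,-0.92,0],[-1,0,0.46,-0.92,0],[-1,0,0.46,-0.92,0],[-1,0,0.46,-0.92,0],[-1,0,0.46,-0.92,0],[-1,0,0.46,-0.92,0],[-1,0,0.46,-0.92,0],[-1,0,0.46,-0.92,0]],
  ],
  squeeze=30,
)

```text
time_s: 2.2
tool_pos: [0.2039, -0.2803, 0.2328]
tcp_rot: [0.135, 1.57, -1.132]
contact_force: [0.4, -0.8, -0.6]
width: 0.0022
```

Emit:
play_rows(
  deltas=[
    [[-1,0,0.67,-0.8,0],[-1,0,0.67,-0.8,0],[-1,0,0.67,-0.8,0],[-1,0,0.67,-0.8,0],[-1,0,0.67,-0.8,0],[-1,0,0.67,-0.8,0],[-1,0,0.67,-0.8,0],[-1,0,0.67,-0.8,0],[-1,0,0.67,-0.8,0],[-1,0,0.67,-0.8,0],[-1,0,0.67,-0.8,0],[-1,0,0.67,-0.8,0]],
  ],
)

```text
time_s: 3.4
tool_pos: [0.3001, -0.049, 0.2329]
tcp_rot: [0.734, 1.57, -0.533]
contact_force: [0.0, -0.2, 0.2]
width: 0.0005
```

```bash
python3 - <<'E'
from h import *
from scipy.spatial.transform import Rotation as R
s=telemetry.state();print(s["q"],s["tool_pos"]);print(R.from_euler("xyz",s["tcp_rot"]).as_matrix().round(3))
E
```

```text
[-5.34710962e-01 -2.21663206e-01  2.02637023e+00  1.37501720e-06
  1.33599680e+00  7.32327609e-01] [ 0.30010943 -0.04896818  0.23289087]
[[ 0.001  0.954  0.299]
 [-0.     0.299 -0.954]
 [-1.     0.001  0.001]]
```

Emit:
play_rows(
  deltas=[
    [[-1,0,0.89,-0.88,0],[-1,0,0.89,-0.88,0],[-1,0,0.89,-0.88,0],[-1,0,0.89,-0.88,0],[-1,0,0.89,-0.88,0],[-1,0,0.89,-0.88,0],[-1,0,0.89,-0.88,0],[-1,0,0.89,-0.88,0],[-1,0,0.89,-0.88,0],[-1,0,0.89,-0.88,0],[-1,0,0.89,-0.88,0],[-1,0,0.89,-0.88,0]],
  ],
)

```text
time_s: 4.6
tool_pos: [0.4409, 0.2167, 0.2327]
tcp_rot: [1.014, 1.571, -0.253]
contact_force: [0.3, 0.2, 0.1]
width: 0.0003
```

Emit:
play_rows(
  deltas=[
    [[-1,0,0,0,0.87],[-1,0,0,0,0.87],[-1,0,0,0,0.87],[-1,0,0,0,0.87],[-1,0,0,0,0.86]],
  ],
)

```text
time_s: 5.1
tool_pos: [0.4405, 0.2157, 0.2327]
tcp_rot: [-0.705, 1.571, -2.583]
contact_force: [-0.5, -0.1, 0.4]
width: 0.0003
```

```bash
cat > st.py <<'E'
from h import *
from scipy.spatial.transform import Rotation as R
s=telemetry.state();print(s["q"].round(3),s["tool_pos"].round(4),s["contact_force"].round(1));M=R.from_euler("xyz",s["tcp_rot"]).as_matrix();print(M.round(3))
F=np.load("fx.npy");c,k=np.cos(F[2]),np.sin(F[2]);d=s["tool_pos"][:2]-F[:2];print("fixture xy mm",1000*(c*d[0]+k*d[1]),1000*(-k*d[0]+c*d[1]))
E
python3 st.py; python3 - <<'E'
from blk import *
for n in("top","side"):cv2.imwrite(f"pics/a_{n}.png",cv2.resize(eyes.camera(n)[:,:,::-1],None,fx=1.5,fy=1.5))
E
```

```text
[ 0.227  0.151  1.672 -0.     1.319  2.105] [0.4405 0.2157 0.2327] [-0.5 -0.1  0.4]
[[-0.     0.953 -0.302]
 [-0.    -0.302 -0.953]
 [-1.    -0.     0.   ]]
fixture xy mm -85.64053411737635 45.86002682619697
```

View pics/a_top.png

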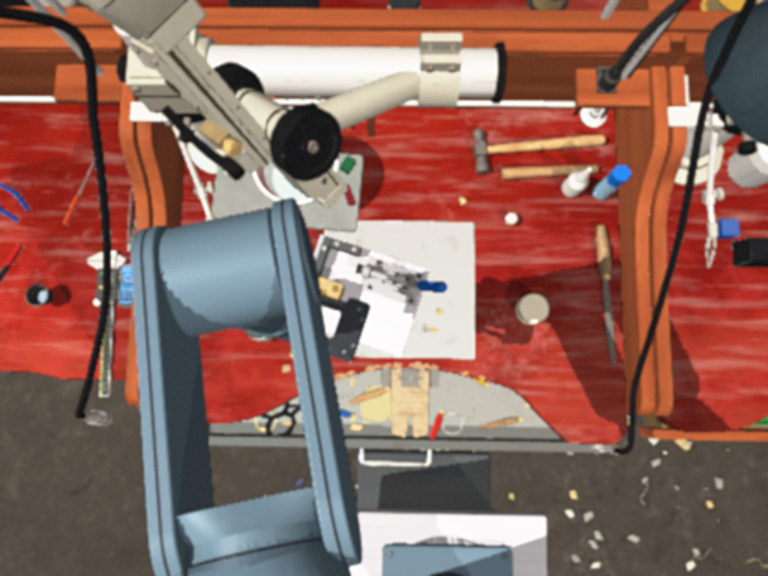

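View pics/a_side.png

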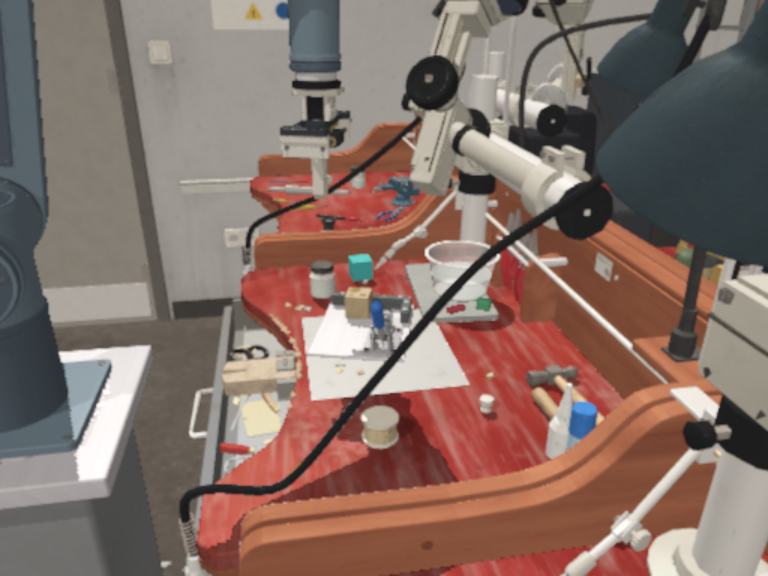

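```bash
python3 - <<'E'
from h import *
for z in(.219,.3,.4,.45,.5,.55,.6,.65): print(z,(proj("top",[(.4405,.2157,z)])*1.5).round(),(proj("side",[(.4405,.2157,z)])*1.5).round(),"prong tip at z:",back("top",(193,133),z).round(3))
E
```

```text
0.219 [[300. 317.]] [[320. 198.]] prong tip at z: [0.602 0.236 0.219]
0.3 [[291. 310.]] [[318. 149.]] prong tip at z: [0.579 0.222 0.3  ]
0.4 [[276. 300.]] [[315.  83.]] prong tip at z: [0.55  0.205 0.4  ]
0.45 [[267. 294.]] [[314.  48.]] prong tip at z: [0.536 0.197 0.45 ]
0.5 [[256. 287.]] [[313.  12.]] prong tip at z: [0.522 0.189 0.5  ]
0.55 [[243. 278.]] [[311. -27.]] prong tip at z: [0.508 0.18  0.55 ]
0.6 [[228. 268.]] [[309. -67.]] prong tip at z: [0.494 0.172 0.6  ]
0.65 [[209. 255.]] [[ 308. -110.]] prong tip at z: [0.479 0.163 0.65 ]
```

```bash
python3 - <<'E'
from h import *
for uv in((90,157),(123,147),(190,134),(199,140)):
  print(uv,[back("top",uv,z).round(3)[:2] for z in(.45,.55,.62)])
print(proj("top",[(.367,.239,.01),(.41,.23,.01)]))
for nm,ut,us in(("knob c",(209,96),(288,55)),("body at knob left",(180,80),(303,50))):
    zs_=np.linspace(-.1,.9,1800);P=np.array([back("top",ut,z) for z in zs_]);q=proj("side",P)
    d=np.linalg.norm(q-us,axis=1);i=d.argmin();print(nm,P[i].round(3),d[i].round(1))
E
```

```text
(90, 157) [array([0.497, 0.35 ]), array([0.475, 0.308]), array([0.46 , 0.279])]
(123, 147) [array([0.513, 0.301]), array([0.489, 0.267]), array([0.471, 0.244])]
(190, 134) [array([0.535, 0.201]), array([0.507, 0.184]), array([0.487, 0.172])]
(199, 140) [array([0.526, 0.188]), array([0.499, 0.172]), array([0.48 , 0.162])]
[[201.44229119 248.89729864]
 [205.66944599 231.45624454]]
knob c [0.613 0.181 0.402] 1.2
body at knob left [0.64  0.23  0.402] 10.7
```

Emit:
play_rows(
  deltas=[
    [[0.5,0,0,0,-0.94],[0.5,0,0,0,-0.94],[0.5,0,0,0,-0.94],[0.5,0,0,0,-0.94],[0.5,0,0,0,-0.94],[0.5,0,0,0,-0.94],[0.5,0,0,0,-0.94],[0.5,0,0,0,-0.94],[0.5,0,0,0,-0.94],[0.5,0,0,0,-0.94],[0.5,0,0,0,-0.94],[0.5,0,0,0,-0.94]],
  ],
  squeeze=60,
)

```text
time_s: 6.4
tool_pos: [0.4405, 0.2156, 0.2327]
tcp_rot: [0.432, 1.571, 0.143]
contact_force: [0.2, 0.3, -0.5]
width: 0.0699
```

Emit:
play_rows(
  deltas=[
    [[0.5,0,0,-0.65,0],[0.5,0,0,-0.65,0],[0.5,1,0,0,0],[0.5,1,0,0,0],[0.5,1,0,0,0],[0.5,1,0,0,0],[0.5,0.5,0,0,0],[0.5,0,0,0,0]],
  ],
)

```text
time_s: 7.2
tool_pos: [0.414, 0.2233, 0.1416]
tcp_rot: [-2.614, 1.568, -2.912]
contact_force: [-0.6, -0.9, 0.5]
width: 0.0694
```

```bash
python3 st.py; python3 - <<'E'
from h import *
import cv2
for n in("top","side"):cv2.imwrite(f"pics/b_{n}.png",eyes.camera(n)[:,:,::-1])
a=cv2.imread("pics/b_top.png")[135:285,140:320];cv2.imwrite("pics/b_topz.png",cv2.resize(a,None,fx=4,fy=4,interpolation=cv2.INTER_CUBIC))
a=cv2.imread("pics/b_side.png")[60:260,150:350];cv2.imwrite("pics/b_sidez.png",cv2.resize(a,None,fx=3,fy=3,interpolation=cv2.INTER_CUBIC))
E
```

```text
[0.257 0.204 1.848 0.    1.093 0.555] [0.414  0.2233 0.1416] [-0.6 -0.9  0.5]
[[-0.003  0.294  0.956]
 [-0.001  0.956 -0.294]
 [-1.    -0.001 -0.003]]
fixture xy mm -113.17550430719069 45.23825267832362
```

View pics/b_topz.png

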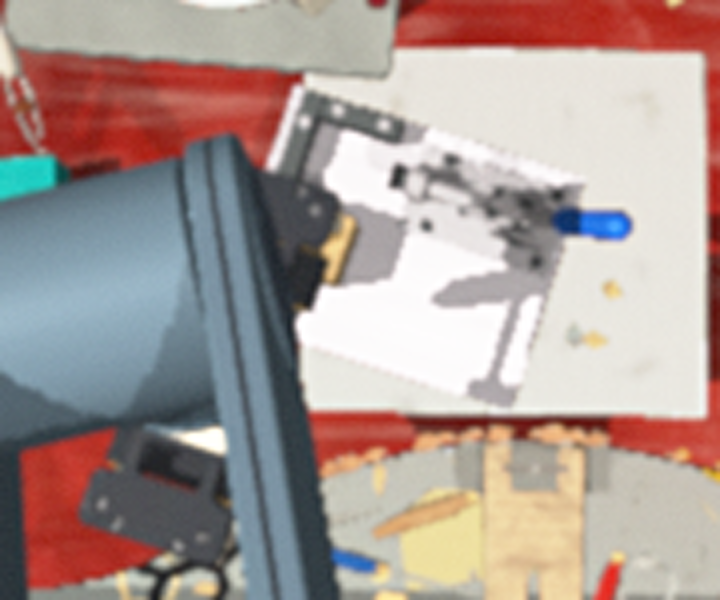

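View pics/b_sidez.png

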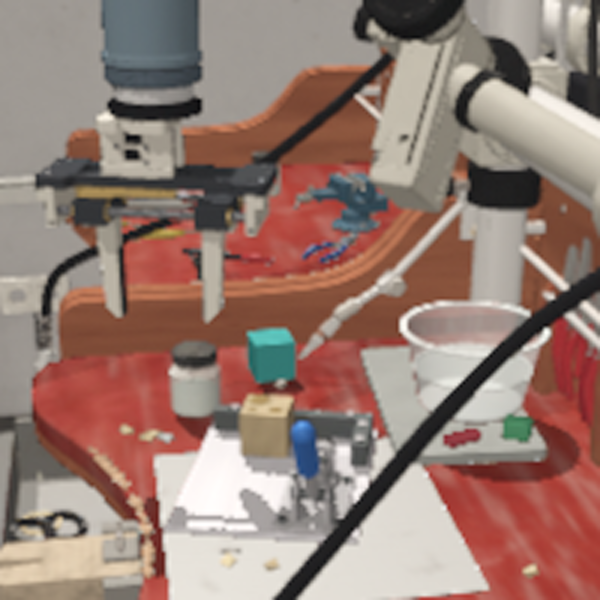

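Emit:
play_rows(
  deltas=[
    [[0.5,1,0,0,0],[0.5,1,0,0,0],[0.5,1,0,0,0],[0.5,1,0,0,0],[0.5,1,0,0,0],[0.5,0.5,0,0,0],[0.5,0,0,0,0]],
  ],
)

```text
time_s: 8.0
tool_pos: [0.4153, 0.2232, 0.0323]
tcp_rot: [-2.599, 1.57, -2.897]
contact_force: [-0.5, -0.4, -0.8]
width: 0.0698
```

```bash
python3 st.py; python3 - <<'E'
from h import *
import cv2
for n in("top","side"):cv2.imwrite(f"pics/c_{n}.png",eyes.camera(n)[:,:,::-1])
a=cv2.imread("pics/c_side.png")[150:270,170:330];cv2.imwrite("pics/c_sidez.png",cv2.resize(a,None,fx=5,fy=5,interpolation=cv2.INTER_CUBIC))
E
```

```text
[0.256 0.364 1.963 0.    0.816 0.554] [0.4153 0.2232 0.0323] [-0.5 -0.4 -0.8]
[[-0.001  0.294  0.956]
 [-0.     0.956 -0.294]
 [-1.    -0.001 -0.001]]
fixture xy mm -111.86820159132299 45.60048445992612
```

View pics/c_sidez.png

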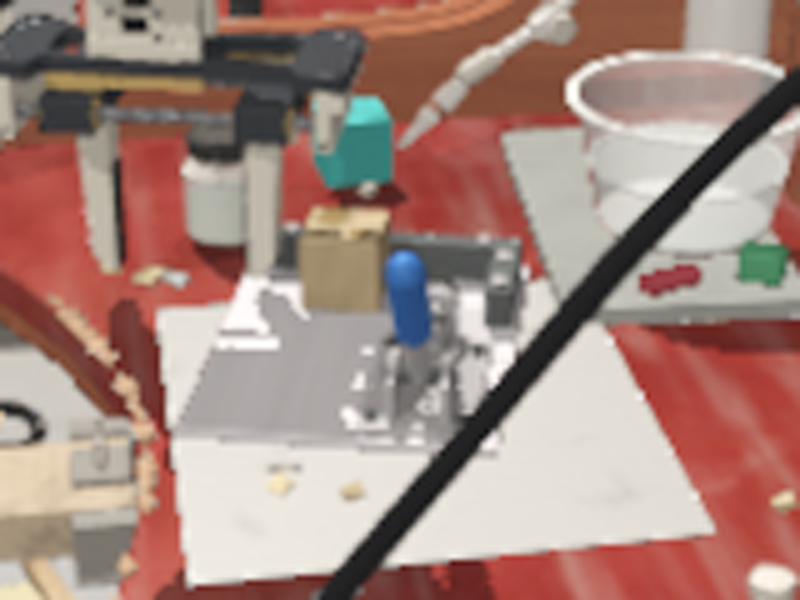

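View pics/c_top.png

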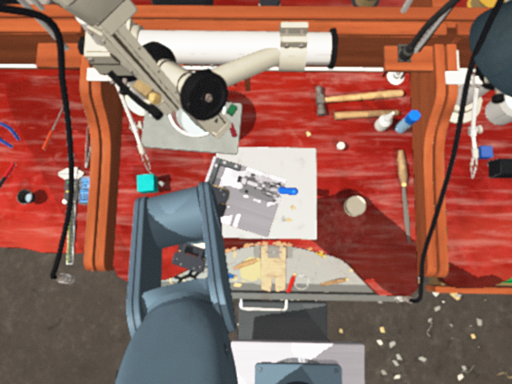

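Emit:
play_rows(
  deltas=[
    [[0.5,0,0,0.4,0],[0.5,0,0,0.4,0],[0.5,0,0,0.4,0],[0.5,0,0,0.4,0],[0.5,0,0,0.4,0],[0.5,0,0,0.4,0],[0.5,0,0,0.4,0]],
  ],
)

```text
time_s: 8.8
tool_pos: [0.4672, 0.2072, 0.0335]
tcp_rot: [-2.992, 1.566, 2.993]
contact_force: [-11.7, 3.8, 11.3]
width: 0.0695
```

```bash
python3 st.py; python3 - <<'E'
from h import *
import cv2
for n in("top","side"):cv2.imwrite(f"pics/d_{n}.png",eyes.camera(n)[:,:,::-1])
a=cv2.imread("pics/d_side.png")[150:270,170:330];cv2.imwrite("pics/d_sidez.png",cv2.resize(a,None,fx=5,fy=5,interpolation=cv2.INTER_CUBIC))
a=cv2.imread("pics/d_top.png")[135:255,160:320];cv2.imwrite("pics/d_topz.png",cv2.resize(a,None,fx=5,fy=5,interpolation=cv2.INTER_CUBIC))
E
```

```text
[0.198 0.418 1.864 0.002 0.863 0.495] [0.4672 0.2072 0.0335] [-11.7   3.8  11.3]
[[-0.004  0.294  0.956]
 [ 0.001  0.956 -0.294]
 [-1.    -0.001 -0.004]]
fixture xy mm -57.59221567777585 45.693765864486316
```

View pics/d_sidez.png

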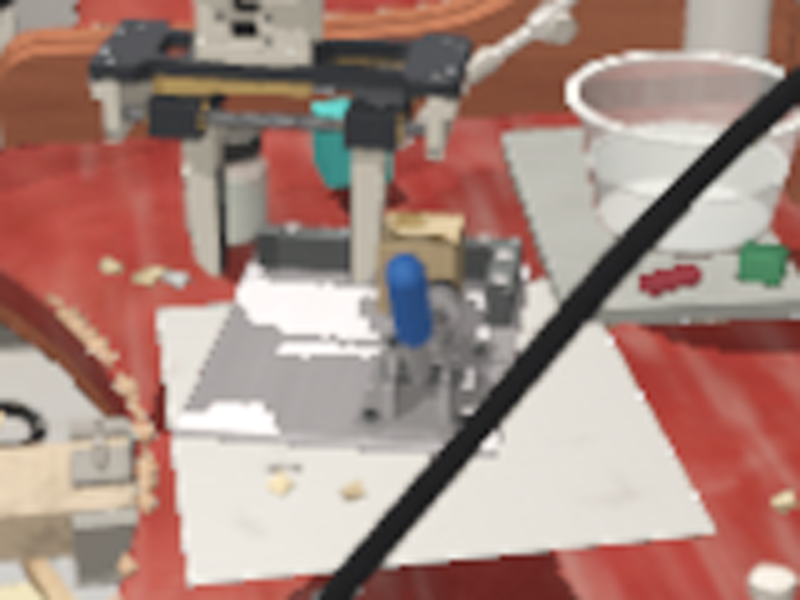

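View pics/d_topz.png

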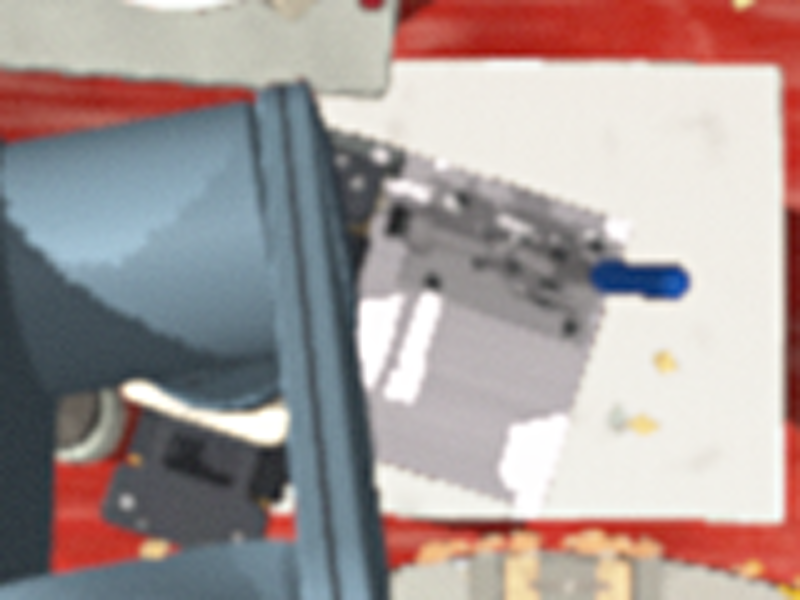

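Emit:
play_rows(
  deltas=[
    [[0.5,0,0,0,0],[0.5,0,0,0,0]],
  ],
)

```text
time_s: 9.1
tool_pos: [0.4691, 0.2069, 0.0332]
tcp_rot: [2.801, 1.57, 2.503]
contact_force: [-3.9, 2.0, 5.0]
width: 0.0698
```

```bash
python3 st.py
```

```text
[0.197 0.419 1.863 0.    0.859 0.495] [0.4691 0.2069 0.0332] [-3.9  2.   5. ]
[[-0.     0.294  0.956]
 [ 0.     0.956 -0.294]
 [-1.     0.    -0.   ]]
fixture xy mm -55.64315835677478 45.93147732486738
```

Emit:
play_rows(
  deltas=[
    [[0.5,-0.05,0,0.15,0],[0.5,0,0,0.15,0],[0.5,0,0,0.15,0],[0.5,0,0,0,0],[0.5,0,0,0,0]],
  ],
)

```text
time_s: 9.6
tool_pos: [0.477, 0.2042, 0.0336]
tcp_rot: [-2.862, 1.569, 3.123]
contact_force: [-6.4, 2.3, 2.1]
width: 0.0695
```

```bash
python3 st.py
```

```text
[1.890e-01 4.280e-01 1.847e+00 1.000e-03 8.690e-01 4.870e-01] [0.477  0.2042 0.0336] [-6.4  2.3  2.1]
[[-0.002  0.294  0.956]
 [ 0.     0.956 -0.294]
 [-1.    -0.001 -0.002]]
fixture xy mm -47.31195377625008 45.68800256950232
```

Emit:
play_rows(
  deltas=[
    [[0.5,0,0,0.1,0],[0.5,0,0,0.1,0],[0.5,0,0,0,0],[0.5,0,0,0,0]],
  ],
)

```text
time_s: 10.0
tool_pos: [0.4806, 0.203, 0.0336]
tcp_rot: [-2.848, 1.568, 3.137]
contact_force: [-6.6, 2.3, 3.6]
width: 0.0697
```

```bash
python3 st.py
```

```text
[1.850e-01 4.320e-01 1.839e+00 1.000e-03 8.730e-01 4.830e-01] [0.4806 0.203  0.0336] [-6.6  2.3  3.6]
[[-0.002  0.294  0.956]
 [ 0.     0.956 -0.294]
 [-1.    -0.001 -0.002]]
fixture xy mm -43.56891921430743 45.653519101402864
```

Still sliding (steady ~7 N). Continue in small steps.

Emit:
play_rows(
  deltas=[
    [[0.5,0,0,0.1,0],[0.5,0,0,0,0],[0.5,0,0,0,0]],
  ],
)

```text
time_s: 10.3
tool_pos: [0.4824, 0.2024, 0.0336]
tcp_rot: [-2.871, 1.568, 3.114]
contact_force: [-6.0, 1.1, 3.7]
width: 0.0697
```

Emit:
play_rows(
  deltas=[
    [[0.5,0,0,0.1,0],[0.5,0,0,0,0],[0.5,0,0,0,0]],
  ],
)

```text
time_s: 10.6
tool_pos: [0.4838, 0.202, 0.0335]
tcp_rot: [-2.885, 1.567, 3.101]
contact_force: [-6.7, 2.6, 3.9]
width: 0.0695
```

```bash
python3 st.py;python3 - <<'E'
from h import *
import cv2
for n in("top","side"):cv2.imwrite(f"pics/e_{n}.png",eyes.camera(n)[:,:,::-1])
a=cv2.imread("pics/e_side.png")[150:270,170:330];cv2.imwrite("pics/e_sidez.png",cv2.resize(a,None,fx=5,fy=5,interpolation=cv2.INTER_CUBIC))
E
```

```text
[1.820e-01 4.360e-01 1.832e+00 1.000e-03 8.770e-01 4.790e-01] [0.4838 0.202  0.0335] [-6.7  2.6  3.9]
[[-0.003  0.294  0.956]
 [ 0.     0.956 -0.294]
 [-1.    -0.001 -0.003]]
fixture xy mm -40.20066226632367 45.628613510219445
```

View pics/e_sidez.png

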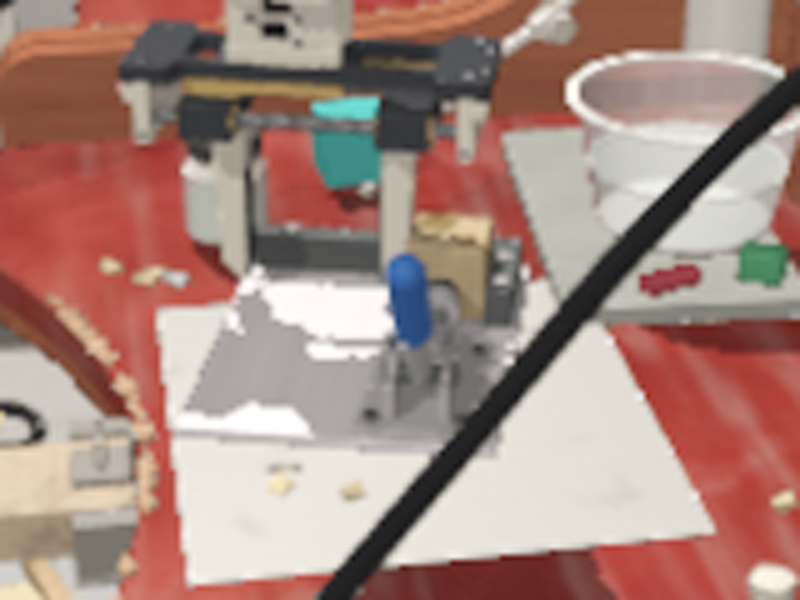

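Emit:
play_rows(
  deltas=[
    [[0.5,0,0,0.1,0],[0.5,0,0,0,0],[0.5,0,0,0,0]],
  ],
)

```text
time_s: 11.0
tool_pos: [0.4839, 0.2019, 0.0336]
tcp_rot: [-2.935, 1.564, 3.05]
contact_force: [-13.7, 5.7, 9.5]
width: 0.0695
```

Emit:
play_rows(
  deltas=[
    [[0.5,0,0,0.1,0],[0.5,0,0,0,0],[0.5,0,0,0,0]],
  ],
)

```text
time_s: 11.3
tool_pos: [0.484, 0.2019, 0.0337]
tcp_rot: [-2.956, 1.561, 3.029]
contact_force: [-19.0, 7.4, 14.9]
width: 0.0693
```

Emit:
play_rows(
  deltas=[
    [[0.5,0,0,-0.2,0],[0.5,0,0,-0.5,0],[0.5,0,0,-0.8,0],[0.5,-0.6,0,-0.8,0],[0.5,-1,0,0,0],[0.5,-1,0,0,0],[0.5,-1,0,0,0],[0.5,-1,0,0,0],[0.5,-1,0,0,0],[0.5,-0.6,-0.5,0,0]],
  ],
)

```text
time_s: 12.3
tool_pos: [0.4428, 0.2052, 0.1593]
tcp_rot: [0.526, 1.568, 0.229]
contact_force: [-0.0, 0.0, -0.0]
width: 0.0698
```

Emit:
play_rows(
  deltas=[
    [[0.5,0,-1,0.2,0],[0.5,0,-1,0.2,0],[0.5,0,-1,0.2,0],[0.5,0,-1,0.2,0],[0.5,0,-1,0.2,0],[0.5,0,-1,0.2,0],[0.5,0,-1,0.2,0],[0.5,0,-1,0.2,0],[0.5,0,-1,0.2,0],[0.5,0,-0.8,0.2,0],[0.5,0,0,0,0]],
  ],
)

```text
time_s: 13.4
tool_pos: [0.4223, 0.0038, 0.1574]
tcp_rot: [-1.745, 1.57, -2.045]
contact_force: [-0.3, 0.1, 0.4]
width: 0.0696
```

```bash
python3 st.py;python3 - <<'E'
from blk import *
F=np.load("fx.npy")
for n in("top","side"):
  im=eyes.camera(n);cv2.imwrite(f"pics/f_{n}.png",im[:,:,::-1]);cv2.imwrite(f"pics/f_{n}z.png",draw(im,n,F,[30,46,0],0))
E
```

```text
[-2.560e-01  9.900e-02  1.932e+00 -1.000e-03  1.110e+00  4.500e-02] [0.4223 0.0038 0.1574] [-0.3  0.1  0.4]
[[-0.     0.296  0.955]
 [-0.001  0.955 -0.296]
 [-1.    -0.001 -0.   ]]
fixture xy mm -40.130372639641784 -161.8334788223202
```

View pics/f_topz.png

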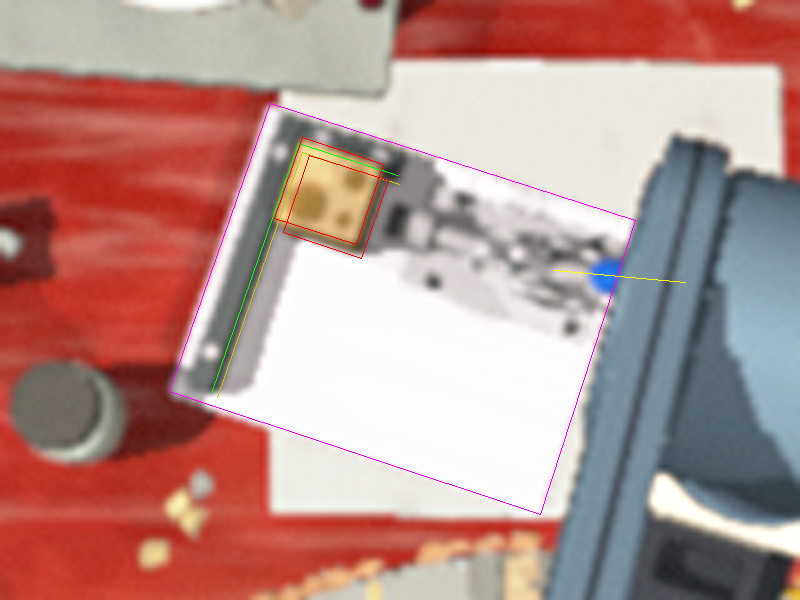

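View pics/f_sidez.png

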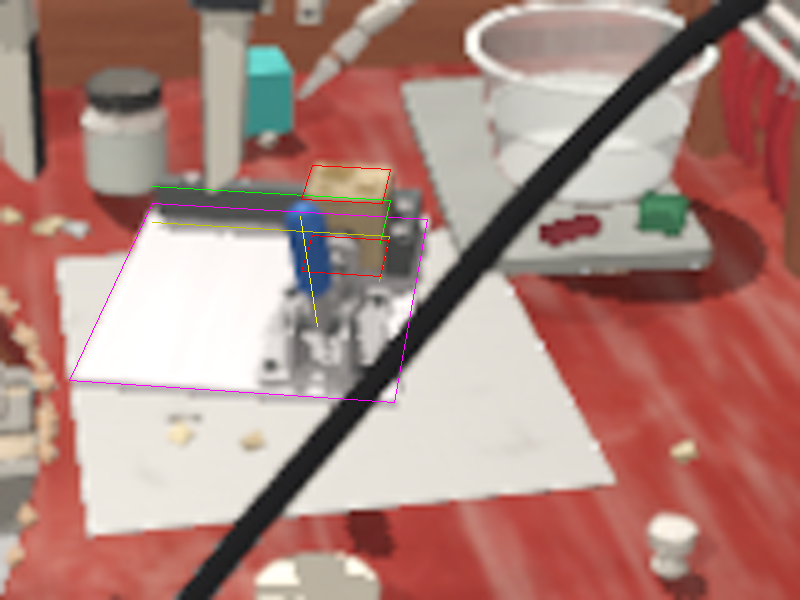

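Emit:
play_rows(
  deltas=[
    [[0.5,0,0,0.7,0],[0.5,0,0,0.7,0],[0.5,1,0,0,0],[0.5,1,0,0,0],[0.5,1,0,0,0],[0.5,0.2,0,0,0],[0.5,0,0,0,0]],
  ],
)

```text
time_s: 14.2
tool_pos: [0.4501, -0.0025, 0.0931]
tcp_rot: [-3.122, 1.569, 2.864]
contact_force: [-0.3, 0.0, 0.2]
width: 0.0697
```

```bash
python3 st.py;python3 - <<'E'
from blk import *
F=np.load("fx.npy")
for n in("top","side"):
  im=eyes.camera(n);cv2.imwrite(f"pics/g_{n}.png",im[:,:,::-1]);cv2.imwrite(f"pics/g_{n}z.png",draw(im,n,F,[30,46,0],0))
E
```

```text
[-0.254  0.235  1.953  0.     0.955  0.043] [ 0.4501 -0.0025  0.0931] [-0.3  0.   0.2]
[[-0.001  0.293  0.956]
 [ 0.     0.956 -0.293]
 [-1.    -0.    -0.002]]
fixture xy mm -11.681090391744032 -159.58992468098987
```

View pics/g_top.png

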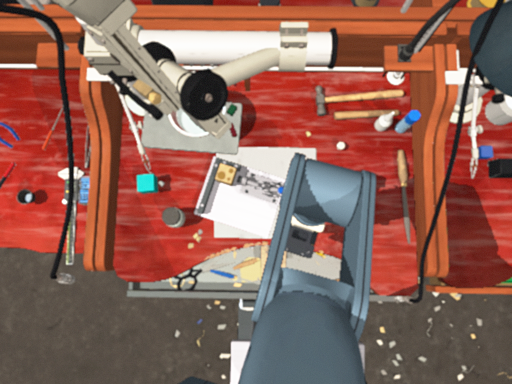

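View pics/g_sidez.png

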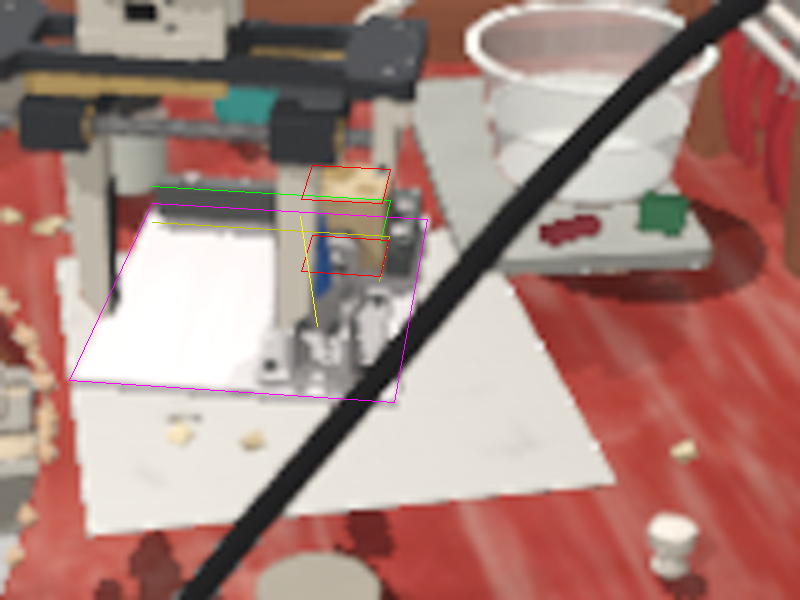

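```bash
python3 - <<'E'
from h import *
F=np.load("fx.npy")
for x in(20,25,30,35):
  print(x,((proj("side",fx2w(F,[(x,-152,85),(x,-152,110)]))-(190,160)+.5)*5-.5).round())
E
```

```text
20 [[270. 304.]
 [270. 252.]]
25 [[282. 305.]
 [281. 253.]]
30 [[293. 305.]
 [293. 253.]]
35 [[305. 306.]
 [305. 254.]]
```

Emit:
play_rows(
  deltas=[
    [[0.5,0,0.5,0,0],[0.5,0,0.5,0,0],[0.5,0,0.5,0,0],[0.5,0,0.5,0,0],[0.5,0,0,0,0]],
  ],
)

```text
time_s: 14.8
tool_pos: [0.4632, 0.0356, 0.095]
tcp_rot: [-0.189, 1.567, -0.486]
contact_force: [0.8, -6.0, 1.3]
width: 0.07
```

```bash
cat > v.py <<'E'
import sys
from blk import *
F=np.load("fx.npy");t=sys.argv[1]
ims=[]
for n in("top","side"):
  im=eyes.camera(n)[:,:,::-1];off=(160,135) if n=="top" else(190,150)
  ims.append(cv2.resize(im[off[1]:off[1]+120,off[0]:off[0]+130],None,fx=3,fy=3,interpolation=cv2.INTER_CUBIC))
cv2.imwrite(f"pics/{t}.png",np.hstack(ims))
E
python3 st.py; python3 v.py h1
```

```text
[-0.163  0.252  1.922 -0.002  0.963  0.135] [0.4632 0.0356 0.095 ] [ 0.8 -6.   1.3]
[[ 0.004  0.293  0.956]
 [-0.002  0.956 -0.293]
 [-1.    -0.001  0.004]]
fixture xy mm -10.468531739820909 -119.32578387772469
```

View pics/h1.png

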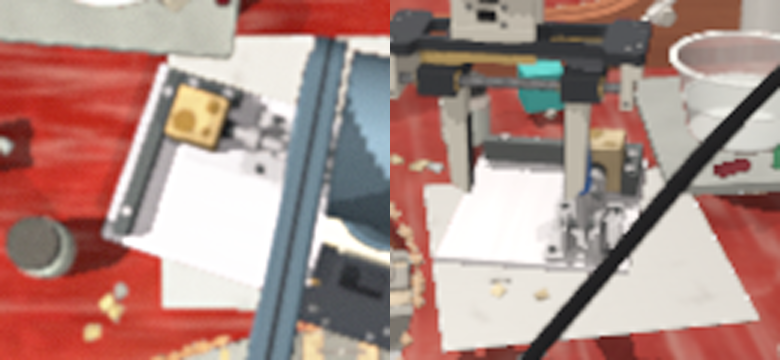

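Handle is being pushed at 6 N, as expected. Continue.

Emit:
play_rows(
  deltas=[
    [[0.5,0,0.5,0,0],[0.5,0,0.5,0,0],[0.5,0,0.5,0,0],[0.5,0,0,0,0]],
  ],
)

```text
time_s: 15.3
tool_pos: [0.4714, 0.0645, 0.0946]
tcp_rot: [-0.154, 1.568, -0.451]
contact_force: [-0.7, -4.3, 4.1]
width: 0.0698
```

```bash
python3 st.py; python3 v.py h2
```

```text
[-9.800e-02  2.720e-01  1.896e+00 -1.000e-03  9.720e-01  1.990e-01] [0.4714 0.0645 0.0946] [-0.7 -4.3  4.1]
[[ 0.002  0.292  0.956]
 [-0.001  0.956 -0.292]
 [-1.    -0.     0.003]]
fixture xy mm -11.224109781090966 -89.33527954839023
```

View pics/h2.png

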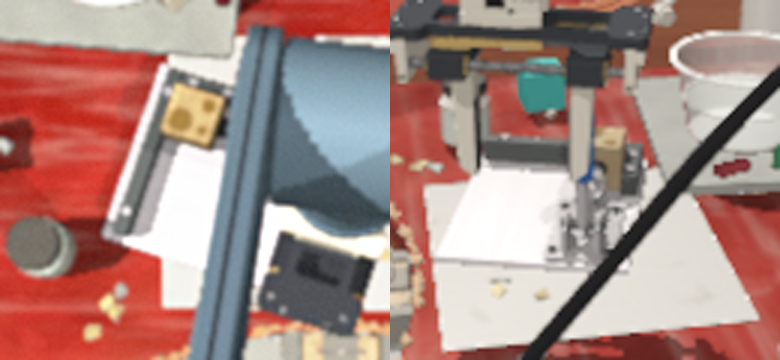

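Emit:
play_rows(
  deltas=[
    [[0.5,0,0.5,0,0],[0.5,0,0.4,0,0],[0.5,0,0,0,0]],
  ],
)

```text
time_s: 15.7
tool_pos: [0.4754, 0.0825, 0.0934]
tcp_rot: [2.361, 1.569, 2.063]
contact_force: [0.6, 0.4, 0.2]
width: 0.07
```

```bash
python3 st.py; python3 v.py h3
```

```text
[-6.100e-02  2.850e-01  1.879e+00  1.000e-03  9.780e-01  2.360e-01] [0.4754 0.0825 0.0934] [0.6 0.4 0.2]
[[-0.001  0.293  0.956]
 [ 0.001  0.956 -0.293]
 [-1.     0.001 -0.001]]
fixture xy mm -12.79018297595514 -71.02389186361047
```

View pics/h3.png

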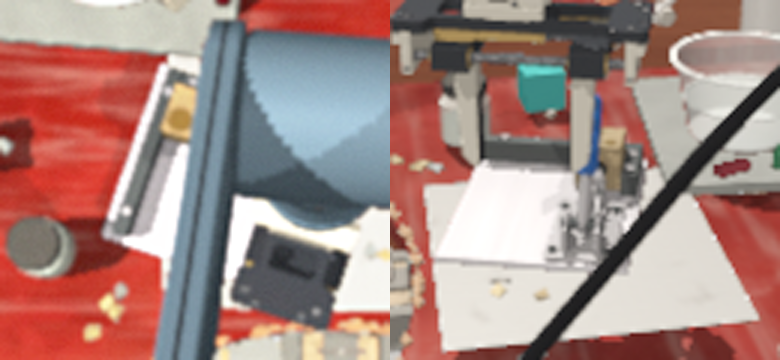

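Emit:
play_rows(
  deltas=[
    [[0.5,0,-1,0,0],[0.5,0,-1,0,0],[0.5,-0.5,-1,0,0],[0.5,-1,-1,-0.5,0],[0.5,-1,-1,-1,0],[0.5,-0.5,-1,-1,0],[0.5,0,-1,-1,0],[0.5,0,-1,-1,0],[0.5,0,-1,-0.5,0],[0.5,0,0,0,0]],
  ],
)

```text
time_s: 16.8
tool_pos: [0.3255, -0.0619, 0.1534]
tcp_rot: [-3.025, 1.57, 2.958]
contact_force: [0.7, 0.4, -0.3]
width: 0.0695
```

```bash
python3 st.py;python3 - <<'E'
from blk import *
F=np.load("fx.npy")
for n in("top","side"):
  im=eyes.camera(n);cv2.imwrite(f"pics/k_{n}.png",im[:,:,::-1]);cv2.imwrite(f"pics/k_{n}z.png",draw(im,n,F,[30,50,0],1.2))
a=cv2.imread("pics/k_top.png")[150:210,190:290];cv2.imwrite("pics/k_topzz.png",cv2.resize(a,None,fx=8,fy=8,interpolation=cv2.INTER_CUBIC))
E
```

```text
[-0.529 -0.072  2.118 -0.     1.096 -0.228] [ 0.3255 -0.0619  0.1534] [ 0.7  0.4 -0.3]
[[-0.001  0.296  0.955]
 [ 0.     0.955 -0.296]
 [-1.    -0.    -0.001]]
fixture xy mm -113.06454376246391 -253.34985801099285
```

View pics/k_topz.png

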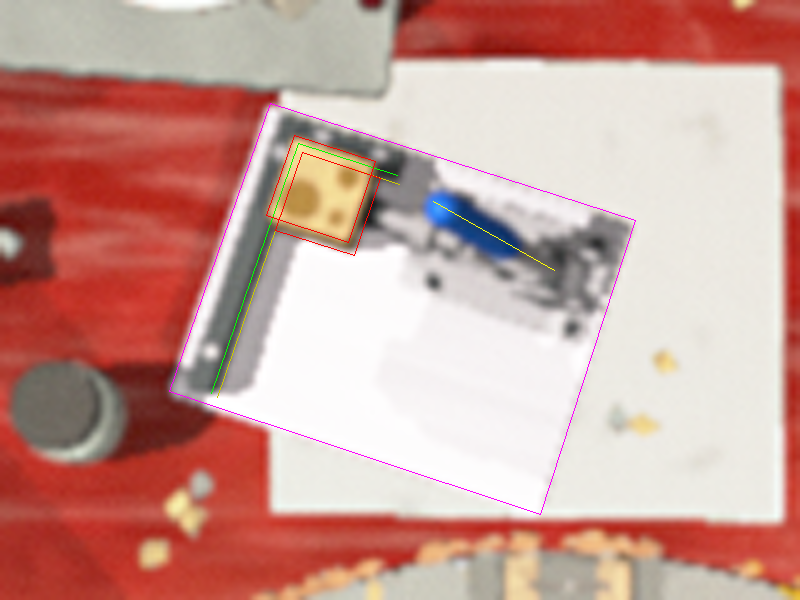

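View pics/k_sidez.png

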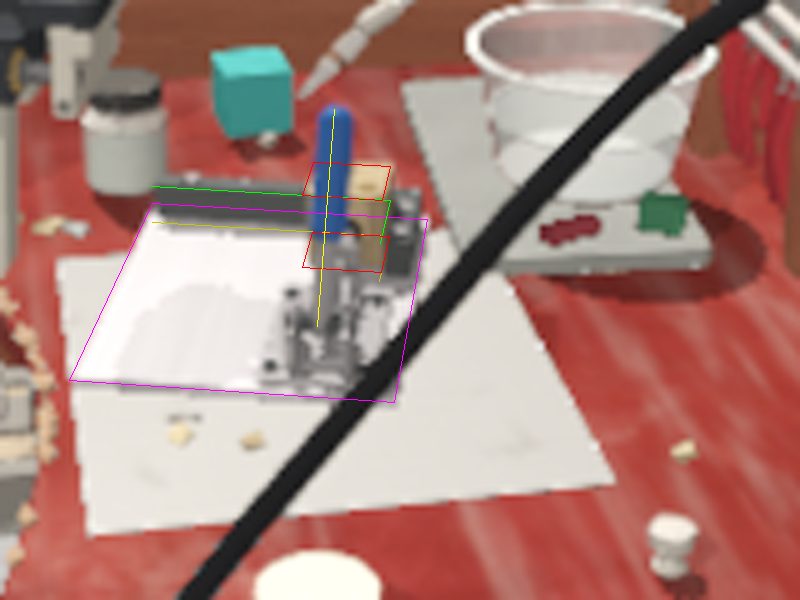

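View pics/k_topzz.png

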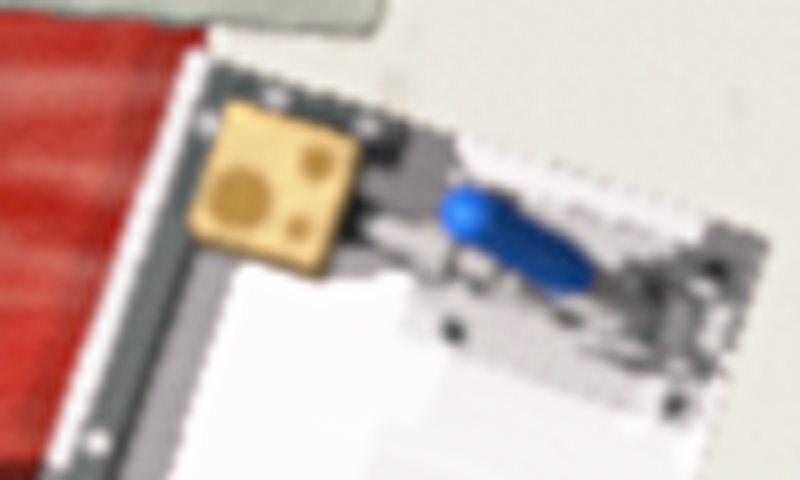

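```bash
python3 - <<'E'
from blk import *
F=np.load("fx.npy")
def z8(u,v):return np.array([(u+.5)/8-.5+190,(v+.5)/8-.5+150])
o=np.array([z8(232,98),z8(360,140),z8(322,275),z8(190,230)])
r=least_squares(lambda b:(proj("top",fx2w(F,cube(b)[:4]))-o).ravel(),[30,50,0]);print(r.x,r.fun.round(1))
# brass mask, before vs after clamp
for f in("f","k"):
    im=cv2.imread(f"pics/{f}_top.png");h=cv2.cvtColor(im,cv2.COLOR_BGR2HSV)
    m=cv2.inRange(h,(10,80,60),(30,255,255));m[:,:205]=0;m[:,245:]=0;m[:155]=0;m[190:]=0
    n,l,s,c=cv2.connectedComponentsWithStats(m);i=1+s[1:,4].argmax();print(f,s[i],c[i],[back("top",c[i],.05).round(4)],cv2.minAreaRect(np.argwhere(l==i)[:,::-1].astype(np.float32)))
E
```

```text
[2.91960313e+01 4.91708348e+01 1.51359451e-02] [-0.   0.4  0.3  0.1 -0.2 -0.5 -0.1  0.1]
f [215 163  22  22 331] [225.28700906 173.51963746] [array([0.5493, 0.1817, 0.05  ])] ((225.1500244140625, 173.5500030517578), (18.34120750427246, 18.65743637084961), 18.43494987487793)
k [213 163  22  21 330] [224.03030303 173.13636364] [array([0.5502, 0.1848, 0.05  ])] ((224.10000610351562, 173.1999969482422), (18.65743637084961, 18.65743637084961), 18.43494987487793)
```

```bash
python3 - <<'E'
from cell import ticket
print(ticket.sign_off())
E
```

```text
the job is handed in; nothing more can be done
None
```

The doming block is seated against the end stop, the toggle clamp is locked on it, and the job is handed in. It took about 17 s of robot time.

I pushed the block with the outside of the front finger. At the stop the tool stayed put while the push force rose from about 7 N to about 20 N. Only then did I push the handle over from the far side. The force on the fingers fell to zero as it snapped through.

**Last checks:**
- **Handle:** in both cameras it lies on the projected locked line (1.2 rad).
- **Block position:** the top view puts the block centre at about (29.2, 49.2) mm in the fixture's frame, against the seat at (30, 50). That is inside the roughly 2 mm camera accuracy.
- **Side fence:** clamping moved the block about 3.2 mm straight towards the fence, with no measurable shift away from the stop.
- **Bystanders:** the jar, wire spool and small weight look unmoved, compared by eye only. I steered clear of the microscope and cable and saw no contact with them.
- **Robot:** it stands clear of everything, with no contact force.

**One disagreement:** the fitted block angle was 0.9° off the fixture, but the hand-picked corners were up to half a pixel off, so I put this down to picking error.

While I pushed the block there was also a vertical force of up to 15 N between finger and block, from friction. The block looked level throughout.

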